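# Roll an LED lamp up the test ramp and hold it against the contact plate

## Task

One LED lamp lies on its side on the level infeed at the foot of the test fixture's ramp. With the gripper's fingers as a pusher, without gripping or lifting it, roll the lamp up the ramp until it presses the sprung contact plate at the top fully back onto its stop; push slowly, so that it stays against the fingers all the way and never runs off or rolls back down the slope, and leave the spare lamps, sockets, screwdriver and jar where they are. The job finishes with the fingers still holding the lamp still there, pressing the plate home: do not back off.

Things in the scene. Friction and masses are not known exactly. Their poses are not given: they have to be found in the camera images.
- fixture: Light-test fixture fixed to the bench: aluminium base plate 370 x 150 mm carrying, in a row along its own x, a level infeed, a ramp and a sprung contact plate before a stop block. Origin on the bench surface; own x is horizontal and points uphill (infeed to contact plate), z up. Where it stands and its yaw vary; uphill is roughly towards the robot's left.
- infeed (a point): Middle of the infeed's level surface, 12 mm above the bench, 60 mm downhill of the ramp's foot; axes as the fixture's. The infeed is 120 mm long; a cross lip at its low end stands 6 mm above it. Straight side rails 10 mm high above the surface flank infeed and slope, inner faces 52 mm and outer faces 59 mm either side of the middle line (channel 104 mm wide).
- ramp: The fixture's flat slope, inclined 10 degrees. Origin on its surface at the foot, mid-width, 12 mm above the bench; own x points up along the slope, y across, z square to the surface. The slope runs from x = 0 to the fixed stop block at x = 202 to 220 mm (44 mm high above the slope); the contact plate stands before the block.
- plate_face (a point): Middle of the front (downhill) face of the contact plate: white, 100 mm wide, 36 mm high, 6 mm thick, four small brass contacts; moves with the plate. 22 mm above the slope, at ramp x = 185 mm at rest. Axes parallel to the ramp's. The lamp's middle is at ramp x = 163 mm when it just touches the plate at rest, 171 mm with the plate fully back.
- contact_plate (a joint): Travel of the contact plate up along the slope: 0 at rest, 0.008 m when fully back on its stop. A spring resists with about 2 N at first and 5.2 N when fully back, and pushes the plate out again when released.
- lamp: LED lamp to be pushed: smooth hard plastic cylinder, 44 mm diameter, 100 mm long, 130 to 250 g, white with yellowish LED chips and a black end. Origin at its middle, on its axis; own y is its axis (across the ramp); x, z turn as it rolls. Starts on the infeed, its middle 15 to 55 mm before the ramp's foot. It rolls almost without resistance and runs back if left on the slope.
- spare_lamp_a: Spare lamp, same as the lamp, standing upright on the bench beside the infeed end of the fixture (100 mm tall); origin at its middle. To be left alone.
- spare_lamp_b: Spare lamp, same as the lamp, standing upright on the bench beside the top end of the fixture (100 mm tall); origin at its middle. To be left alone.
- socket_a: Black plastic lamp socket, an open round cup 44 mm across the mouth, 32 mm tall, standing loose on the bench close beside the fixture on the robot's side; origin at its underside. To be left alone.
- socket_b: Black plastic lamp socket, an open round cup 44 mm across the mouth, 32 mm tall, standing loose on the bench close beside the ramp on the side away from the robot; origin at its underside. To be left alone.
- socket_c: Black plastic lamp socket, an open round cup 44 mm across the mouth, 32 mm tall, standing loose on the bench close beside the infeed on the side away from the robot; origin at its underside. To be left alone.
- screwdriver: Screwdriver, about 160 mm long, lying on the bench along the ramp on the robot's side; origin at its underside, handle to its own -x. To be left alone.
- flux_jar: Small closed white jar, 50 mm in diameter, 60 mm tall, on the bench beyond the fixture on the side away from the robot; origin at its underside. To be left alone.
Not all that is in view belongs to the job. Leave any blue or purple look-alike of the lamp alone.

How it is judged:
By the outcome, as a careful person would: the job done as asked, in the order asked, and still so for the second after the job is handed in, while the arm keeps its last pose, push and grip.
It also fails if it takes over 40 s, if anything falls off the work surface, if the arm or the gripper's body presses on something with over 40 N, if the wrist force passes 120 N, or if a joint passes its speed limit or range.

## Robot

A 6-joint arm with a two-finger parallel gripper is mounted at the origin on the work surface. World frame = base frame: x ahead of the robot, y to its left, z up, the work surface at z = 0. Lengths are in mm, angles in rad, forces in N, time in s.
With the tool pointing down it reaches from about 300 to 775 mm from the base axis. Payload 14.6 kg.
Tool frame: the origin (TCP) lies between the finger pads; the fingertips stand manip.tip_reach ahead of it and the grasp point (between the pads) lies 5 mm behind it (manip.tip_reach is the distance from the TCP to the fingertips, in mm); z points along the fingers, y is the line along which they close (so a half turn about z gives the same grasp; the last joint's range is limited). The gripper opens to 94 mm and grips with 3 to 60 N. Pads are 16 mm wide; open, the fingers measure 119 mm over their backs; the gripper's body (75 mm by 177 mm) begins 78 mm behind the grasp point.
Start: joints at [-1.29, 0.3, 1.521, -0, 1.321, -0.067], TCP at [187.449, -517.061, 186.446] pointing down, gripper open.
Joint ranges: [-3.03, 3.03], [-0.79, 2.21], [0.23, 2.52], [-1.04, 4.18], [0, 3.07], [-2.55, 2.55]. Speed limits (rad/s): [2.22, 2.22, 2.57, 3.14, 3.14, 3.14].

## Interface

Orientations are given as [roll, pitch, yaw] about the fixed x, y, z axes, in that order (R = Rz(yaw) Ry(pitch) Rx(roll)).
In Python, from cell import manip gives the robot as it stands. The module is installed in compiled form; this text tells all that it offers.
- The arm moves only by the shell command python3 -m creep 'ROWS' [FORCE]. ROWS is JSON, a list of rows, each a list of 3 entries, a list of its own where there are three numbers: the opening, from -1 (shut) to 1 (fully open), then the shift along the tool's x, y, z in cm, then the turn about the tool's z in units of 5 degrees (1.0 is 5 degrees). In form: [[grip, [tx, ty, tz], roll], ...]. A call has 1 to 12 rows; each row is the pose to reach, as a shift and turn from the pose commanded when the call began, along the tool's axes at that moment; what a row does not reach only later rows make up. A row lasts 1/10 s, in which the tool goes at most 50 mm and 8.59 degrees, less where a joint would pass 70% of its speed; a pose out of reach is approached as far as the arm can. A call with a gripper value outside its range is refused whole. The fingers move at their own pace and stop on an object; FORCE is the grip in N (left out, the last holds). Time passes only in rows, so rows that repeat a pose let the fingers close. It gives the time, the measured TCP pose, the force, the opening and the grip force at its end, in the units of the state.
- manip.read_state(): the state, without advancing time (a new reading comes with each control period).
- manip.camera(name): name is "scene" or "top"; returns the picture (400x640x3 uint8, red, green, blue); there is no depth.
- manip.camera_params(name): a dict with "fovy" (degrees; the focal length in pixels is half the picture's height over the tangent of half this angle, whatever the lens; pixels are square), "cx", "cy" (the principal point, pixels), "origin" and "attitude" of the camera in the world. Camera axes: x right, y down, z forward; pixel columns grow to the right and rows downward; lengths in mm; the calibration is good to about 2 mm. A picture is of the moment at which its call begins. camera_params takes no time and is no camera call.
- manip.sign_off(): hands the job in; it is judged then, once.
The state is a dict: "clock": time; "joints": joint angles; "qd": joint speeds; "effort": joint torques, N m; "eef_pos": TCP position; "eef_rot": TCP orientation; "wrist_force": force on the tool from outside, world axes, zero at the start; "moment": the same for the moment, N m; "finger_gap": finger opening in mm; "finger_force": force on a finger pad.
Only numpy, scipy, OpenCV 4.12 (cv2) and the standard library are available. Lean on these libraries where they do the work, as an engineer would, in place of code of your own. Each camera call takes 0.05 s, during which the arm holds its last target. There are 200 camera calls.

## Working session

There is one attempt and no reset: what is moved stays moved. The work goes in short steps, Python scripts to look and compute and a shell command to move; the robot and the scene stay as the last step left them, time stands still between calls to the robot, and variables do not carry over. Pictures are saved under pics/ and viewed, at most 10 in all, crops included, and the job is handed in when it is done.

```bash
mkdir -p pics; python3 - <<'E'
from cell import manip
import cv2
for n in("scene","top"):
    im=manip.camera(n); cv2.imwrite(f"pics/{n}0.png",im[:,:,::-1]); print(n,manip.camera_params(n))
s=manip.read_state(); print({k:s[k] for k in("clock","eef_pos","eef_rot","wrist_force","finger_gap")},manip.tip_reach)
E
```

```text
scene {'fovy': 55.09118054386959, 'cx': 320.2724837051466, 'cy': 196.79600568632398, 'origin': array([1023.76309484, -249.85819772,  899.23364195]), 'attitude': array([-2.56960836, -0.00626797,  1.12061573])}
top {'fovy': 47.35084872445598, 'cx': 319.17934958065314, 'cy': 202.40012827102294, 'origin': array([361.72792367, -12.80812563, 944.70639828]), 'attitude': array([-2.90146133e+00, -1.79699168e-03, -1.58684291e+00])}
{'clock': 0.1, 'eef_pos': array([ 187.38461171, -516.82833846,  185.95803719]), 'eef_rot': array([-3.14057554e+00, -7.42367493e-05,  3.47770554e-01]), 'wrist_force': array([-0.46854839,  0.0532414 ,  0.66046115]), 'finger_gap': 93.93555442189242} 14.0
```

View pics/scene0.png

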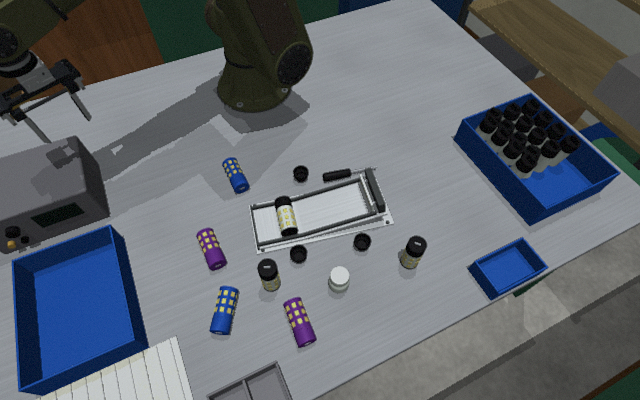

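View pics/top0.png

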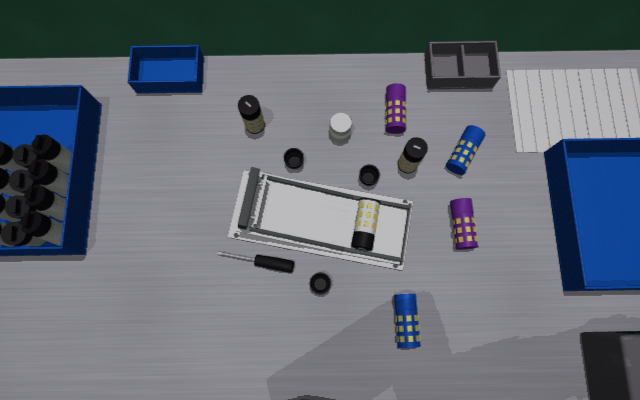

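Both views show the white lamp with the black end on the infeed: top (366,223), scene (286,215). Things it could be mistaken for, in the top view:
- upright spares at (412,154) and (252,115)
- blue look-alikes at (465,150) and (407,320)
- purple look-alikes at (396,108) and (463,223)

I choose (366,223) and check it in close crops.

```bash
python3 - <<'E'
import cv2
a=cv2.imread("pics/top0.png")[160:280,220:420]; cv2.imwrite("pics/topc.png",cv2.resize(a,None,fx=4,fy=4,interpolation=cv2.INTER_CUBIC))
a=cv2.imread("pics/scene0.png")[160:260,240:400]; cv2.imwrite("pics/scc.png",cv2.resize(a,None,fx=5,fy=5,interpolation=cv2.INTER_CUBIC))
E
```

```text
(no output)
```

View pics/topc.png

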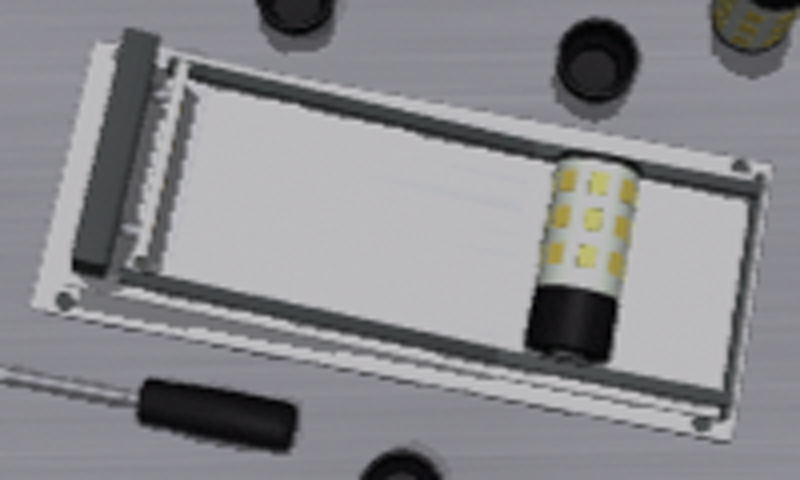

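View pics/scc.png

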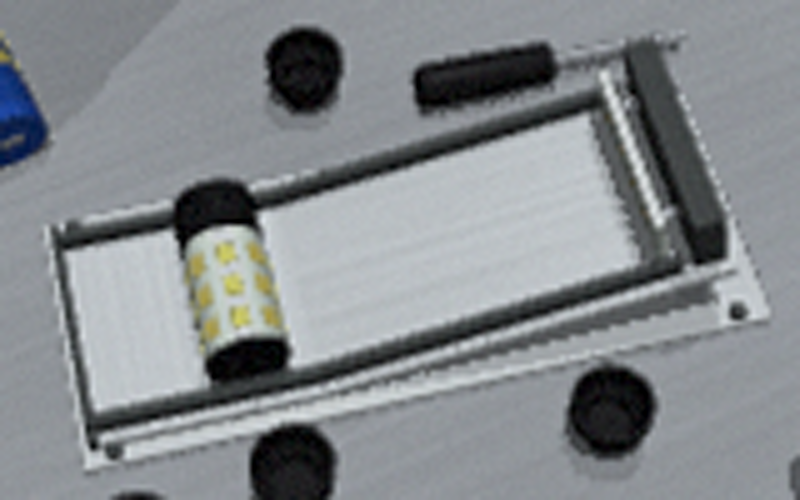

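```bash
cat > h.py <<'E'
import numpy as np
from cell import manip
from scipy.spatial.transform import Rotation as R
def ray(n,u,v):
    p=manip.camera_params(n); f=200/np.tan(np.radians(p["fovy"]/2))
    d=R.from_euler("xyz",p["attitude"]).as_matrix()@np.array([(u-p["cx"])/f,(v-p["cy"])/f,1]); return np.array(p["origin"]),d/np.linalg.norm(d)
def proj(n,P):
    p=manip.camera_params(n); f=200/np.tan(np.radians(p["fovy"]/2))
    c=(np.asarray(P)-p["origin"])@R.from_euler("xyz",p["attitude"]).as_matrix(); return np.array([p["cx"],p["cy"]])+f*c[...,:2]/c[...,2:]
def tri(a,b):
    (o1,d1),(o2,d2)=ray("top",*a),ray("scene",*b)
    s=np.linalg.lstsq(np.c_[d1,-d2],o2-o1,rcond=None)[0]; P,Q=o1+s[0]*d1,o2+s[1]*d2
    return (P+Q)/2,np.linalg.norm(P-Q)
def atz(n,u,v,z):
    o,d=ray(n,u,v); return o+d*(z-o[2])/d[2]
T=lambda x,y:(219.6+x/4,159.6+y/4)
S=lambda x,y:(239.6+x/5,159.6+y/5)
E
python3 - <<'E'
from h import *
np.set_printoptions(precision=1,suppress=True)
F={"screw_low_far":((740,165),(113,451)),"screw_low_near":((703,424),(72,227)),"base_low_far":((770,160),(88,470)),"base_low_near":((733,441),(48,228)),
"blk_up_far":((125,30),(722,213)),"blk_up_near":((75,267),(655,40)),"lamp_far":((598,162),(249,358)),"lamp_near":((567,350),(217,200))}
for k,(a,b) in F.items(): print(k,*tri(T(*a),S(*b)))
for k,q in {"upfar":(98,40),"upnear":(33,310),"lowfar":(770,160),"lownear":(733,441)}.items(): print("base",k,atz("top",*T(*q),4))
E
```

```text
screw_low_far [ 591.1 -198.1   10.6] 0.8219776086558299
screw_low_near [ 455.8 -170.6    8.9] 2.1655919497430705
base_low_far [ 594.2 -213.8    8.7] 2.298950407527733
base_low_near [ 447.8 -184.2    5.7] 6.077526221572843
blk_up_far [642.6 114.7  96. ] 0.34691337152925067
blk_up_near [528.4 140.4  85.6] 5.78501306538805
lamp_far [ 586.8 -119.7   39.4] 1.0904040238940278
lamp_near [491.2 -98.8  37.6] 4.237839831216199
base upfar [667.5 142.8   4. ]
base upnear [520.6 173.3   4. ]
base lowfar [ 595.1 -215.9    4. ]
base lownear [ 447.  -187.4    4. ]
```

The low-end corners, block and lamp agree with this layout: yaw about 78.8°, ramp foot about (545,-78), lamp about 32 mm before the foot. I'll check with a model overlay.

```bash
cat >> h.py <<'E'
foot=np.array([545.4,-78,12.]); yaw=np.radians(78.8); s0=-32
def fx(x,y,z): # fixture axes relative to ramp foot, level
    c,s=np.cos(yaw),np.sin(yaw); return foot+[c*x-s*y,s*x+c*y,z]
def rp(x,y,z):
    c,s=np.cos(np.radians(10)),np.sin(np.radians(10)); return fx(c*x-s*z,y,s*x+c*z)
E
python3 - <<'E'
from h import *
import cv2
pl=[]
for y in(-52,52): pl+=[[fx(-120,y,10),fx(0,y,10),rp(202,y,10)]]
pl+=[[fx(-120,-52,0),fx(-120,52,0)],[rp(220,-59,44),rp(220,59,44),rp(202,59,44),rp(202,-59,44),rp(220,-59,44)],[rp(185,-50,40),rp(185,50,40)],[fx(-126,-75,-6),fx(-126,75,-6),fx(244,75,-6),fx(244,-75,-6),fx(-126,-75,-6)]]
t=np.linspace(0,2*np.pi,30)
for y in(-50,50): pl+=[[fx(s0+22*np.cos(a),y,22+22*np.sin(a)) for a in t]]
out=[]
for n,(r,c,h,w),k in(("top",(160,220,120,200),4),("scene",(155,240,100,160),5)):
    a=cv2.resize(cv2.imread(f"pics/{n}0.png")[r:r+h,c:c+w],None,fx=k,fy=k,interpolation=cv2.INTER_CUBIC)
    for L in pl:
        q=(proj(n,np.array(L))-[c,r]+.5)*k
        cv2.polylines(a,[np.int32(q.round())],False,(0,0,255),1,cv2.LINE_AA)
    cv2.imwrite(f"pics/ov_{n}.png",a)
E
```

```text
(no output)
```

View pics/ov_top.png

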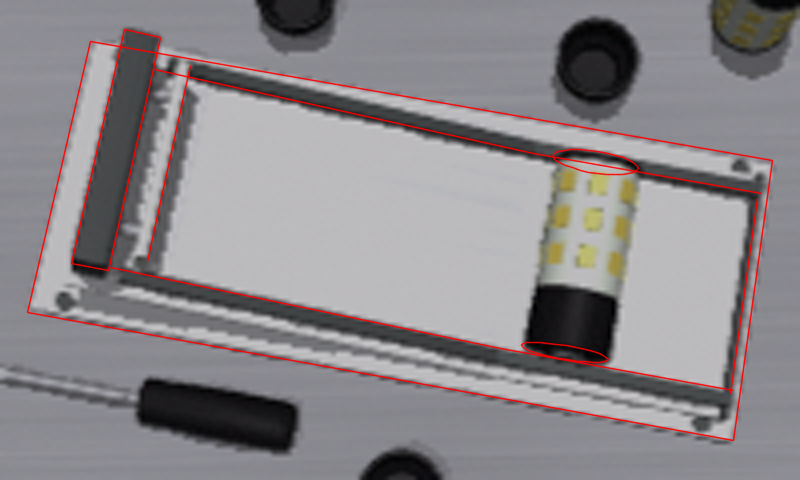

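View pics/ov_scene.png

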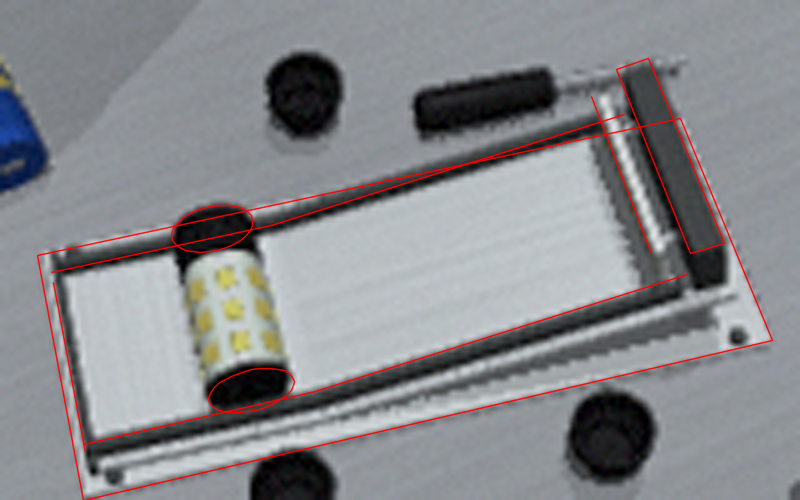

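The overlay fits to within about 3 mm in both views, and the lamp circle matches at about -32 mm. Now I go up and over to the infeed's low half, fingers 60 mm apart.

```bash
python3 -m creep '[[0.3,[0,0,-3],0],[0.3,[2,-1,-6],0],[0.3,[6,-3,-6],-1.5],[0.3,[10,-5,-6],-3],[0.3,[14,-7,-6],-4.5],[0.3,[18,-9,-6],-6],[0.3,[22,-11,-6],-7.5],[0.3,[26.5,-13.2,-6],-9],[0.3,[31,-15.5,-6],-10.5],[0.3,[35.5,-17.7,-6],-11.8],[0.3,[40,-20,-6],-11.8],[0.3,[43,-21.5,-6],-11.8]]'
python3 -m creep '[[0.3,[0.5,0,0],0],[0.3,[0.5,0,0],0],[0.3,[0.5,0,0],0]]' >/dev/null
python3 - <<'E'
from h import *
s=manip.read_state(); p=np.array(s["eef_pos"]); d=p-foot; u=fx(1,0,0)-foot; v=fx(0,1,0)-foot
print(s["clock"],p,np.degrees(s["eef_rot"]),s["wrist_force"],s["finger_gap"],s["joints"],"along",d@u,"lat",d@v,"z",d[2])
E
```

```text
clock: 1.3
eef_pos: [519.8, -165.8, 246.1]
eef_rot: [-3.141, -0.0, 1.379]
wrist_force: [0.3, -0.4, 0.3]
finger_gap: 61.1
finger_force: 0.0
1.6 [ 518.81579524 -164.18467373  246.35290222] [-1.79980633e+02  7.81221525e-03  7.88913460e+01] [-0.74873944 -0.5642711  -0.35559174] 61.053359669463184 [-3.73693649e-01  2.48031027e-01  1.44789695e+00 -1.96129970e-04
  1.44597287e+00 -1.79786590e-01] along -89.70686577293809 lat 9.33788852221964 z 234.35290222431607
```

```bash
python3 -m creep '[[0.3,[0.4,0.4,2],0],[0.3,[0.9,0.8,5],0],[0.3,[0.9,0.8,8],0],[0.3,[0.9,0.8,11],0],[0.3,[0.9,0.8,13.5],0],[0.3,[0.9,0.8,15.5],0],[0.3,[0.9,0.8,17.2],0],[0.3,[0.9,0.8,18.6],0],[0.3,[0.9,0.8,19.8],0],[0.3,[0.9,0.8,20.5],0],[0.3,[0.9,0.8,20.8],0],[0.3,[0.9,0.8,20.8],0]]'
cat > st.py <<'E'
from h import *
import sys,cv2
s=manip.read_state(); d=np.array(s["eef_pos"])-foot; u=fx(1,0,0)-foot; v=fx(0,1,0)-foot; f=np.array(s["wrist_force"])
print("t %.1f along %.1f lat %.1f z %.1f F_u %.2f F_v %.2f F_z %.2f M %s"%(s["clock"],d@u,d@v,d[2],f@u,f@v,f[2],np.round(s["moment"],2)))
if len(sys.argv)>1:
    a=manip.camera("scene")[140:260,230:420,::-1]; cv2.imwrite(f"pics/{sys.argv[1]}.png",cv2.resize(a,None,fx=4,fy=4,interpolation=cv2.INTER_CUBIC))
E
python3 st.py s1
```

```text
clock: 2.8
eef_pos: [529.0, -156.3, 38.5]
eef_rot: [3.141, 0.0, 1.377]
wrist_force: [-0.8, 0.8, -0.3]
finger_gap: 61.4
finger_force: 0.0
t 2.8 along -80.0 lat 0.9 z 26.5 F_u 0.63 F_v 0.95 F_z -0.34 M [-0.02 -0.08 -0.02]
```

View pics/s1.png

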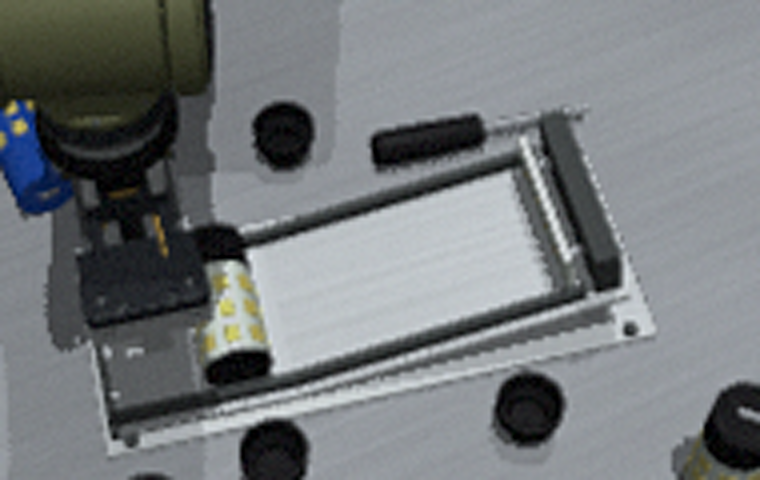

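The lamp still lies undisturbed (scene crop about (235,310)), with the fingers behind it. Now I approach gently to contact.

```bash
python3 -m creep '[[0.3,[0.2,0,0],0],[0.3,[0.4,0,0],0],[0.3,[0.6,0,0],0],[0.3,[0.8,0,0],0],[0.3,[0.9,0,0],0],[0.3,[1.0,0,0],0],[0.3,[1.05,0,0],0],[0.3,[1.1,0,0],0],[0.3,[1.15,0,0],0],[0.3,[1.2,0,0],0],[0.3,[1.25,0,0],0],[0.3,[1.3,0,0],0]]' >/dev/null; python3 st.py
python3 -m creep '[[0.3,[0.05,0,0],0],[0.3,[0.1,0,0],0],[0.3,[0.15,0,0],0],[0.3,[0.2,0,0],0],[0.3,[0.25,0,0],0],[0.3,[0.3,0,0],0],[0.3,[0.35,0,0],0],[0.3,[0.4,0,0],0],[0.3,[0.45,0,0],0],[0.3,[0.5,0,0],0],[0.3,[0.55,0,0],0],[0.3,[0.6,0,0],0]]' >/dev/null; python3 st.py
python3 -m creep '[[0.3,[0.05,0,0],0],[0.3,[0.1,0,0],0],[0.3,[0.15,0,0],0],[0.3,[0.2,0,0],0],[0.3,[0.25,0,0],0],[0.3,[0.3,0,0],0],[0.3,[0.35,0,0],0],[0.3,[0.4,0,0],0],[0.3,[0.45,0,0],0],[0.3,[0.5,0,0],0],[0.3,[0.55,0,0],0],[0.3,[0.6,0,0],0]]' >/dev/null; python3 st.py s2
```

```text
t 4.0 along -66.9 lat 1.0 z 26.4 F_u 0.48 F_v -0.18 F_z 0.52 M [ 0.   -0.1   0.01]
t 5.2 along -60.8 lat 1.0 z 26.4 F_u 0.00 F_v -0.69 F_z 0.93 M [-0.05 -0.04 -0.01]
t 6.5 along -54.8 lat 1.0 z 26.4 F_u -0.35 F_v -0.39 F_z -0.47 M [-0.05 -0.04  0.01]
```

View pics/s2.png

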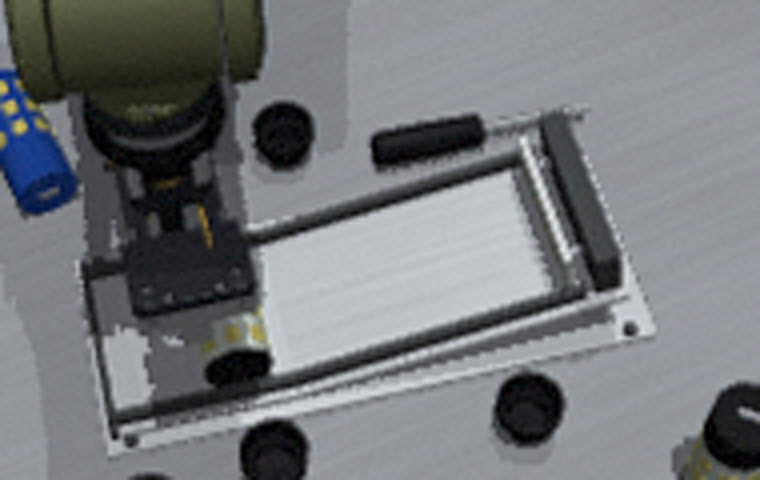

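The lamp's far end at crop (238,366) hasn't clearly moved. I'll carry on slowly and measure its shift by template match.

```bash
cat > lm.py <<'E'
import cv2,sys
T=cv2.imread("pics/s1.png")[345:390,200:276]
for n in sys.argv[1:]:
    r=cv2.matchTemplate(cv2.imread(f"pics/{n}.png"),T,cv2.TM_CCOEFF_NORMED); _,m,_,l=cv2.minMaxLoc(r); print(n,m,l[0]-200,l[1]-345)
E
python3 lm.py s2
python3 -m creep '[[0.3,[0.05,0,0],0],[0.3,[0.1,0,0],0],[0.3,[0.15,0,0],0],[0.3,[0.2,0,0],0],[0.3,[0.25,0,0],0],[0.3,[0.3,0,0],0],[0.3,[0.35,0,0],0],[0.3,[0.4,0,0],0],[0.3,[0.45,0,0],0],[0.3,[0.5,0,0],0],[0.3,[0.55,0,0],0],[0.3,[0.6,0,0],0]]' >/dev/null; python3 st.py s3; python3 lm.py s3
```

```text
s2 0.9168614745140076 -1 0
t 7.7 along -48.8 lat 1.0 z 26.5 F_u -0.61 F_v -0.38 F_z 0.18 M [-0.07 -0.04  0.  ]
s3 0.9124966859817505 -1 0
```

View pics/s3.png

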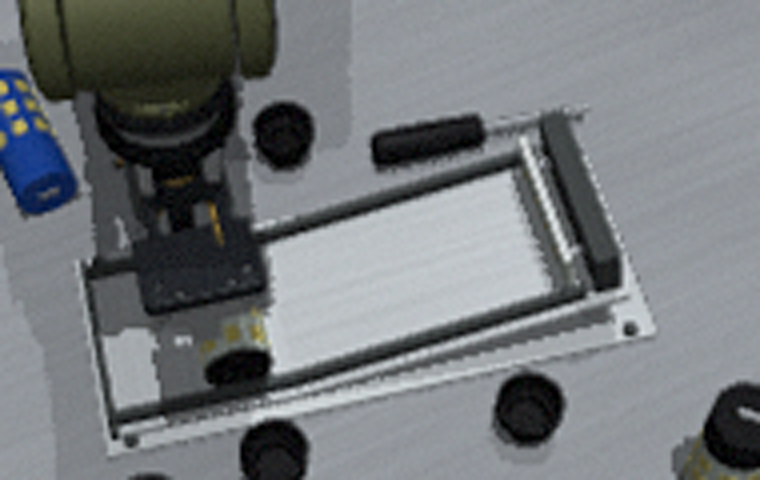

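```bash
python3 - <<'E'
from h import *
import cv2
np.set_printoptions(precision=0,suppress=True)
s=manip.read_state(); print(s["eef_pos"],s["eef_rot"],s["finger_gap"])
c=lambda P:(proj("scene",np.array(P))-[230,140]+.5)*4
print("far finger front/back tip",c([fx(-41,-43,12.5),fx(-57,-43,12.5)]),"top of finger",c([fx(-41,-43,60),fx(-57,-43,60)]))
for s0 in(-32,-22,-12): print(s0,"far end centre",c(fx(s0,-49,22)),"uphill rim",c(fx(s0+22,-49,22)),"down rim",c(fx(s0-22,-49,22)))
g={n:cv2.cvtColor(cv2.imread(f"pics/{n}.png"),6) for n in("s1","s2","s3")}
for n in g: print(n,g[n][365,180:300:4])
a=cv2.imread("pics/scene0.png")[140:260,230:420]; a=cv2.cvtColor(cv2.resize(a,None,fx=4,fy=4,interpolation=2),6); print("s0",a[365,180:300:4])
E
```

```text
[ 535. -126.   38.] [-3. -0.  1.] 61.11482336771845
far finger front/back tip [[226. 373.]
 [201. 378.]] top of finger [[221. 337.]
 [195. 343.]]
-32 far end centre [241. 371.] uphill rim [275. 363.] down rim [207. 379.]
-22 far end centre [256. 367.] uphill rim [290. 360.] down rim [222. 375.]
-12 far end centre [272. 364.] uphill rim [305. 356.] down rim [238. 372.]
s1 [ 92  91  92 114 120 100  82  47  10   6   8  10  10  17   6  15  12   6
   5  10  13   4  31 122 197 206 199 205 204 206]
s2 [ 94  89  90  90  94  95  85  36   6   9   3   3  16  10  12  13   3   1
  10   9   8   0  30 123 196 206 198 202 204 206]
s3 [ 95  95  92  92  93  94  80  42  15   3   0   4   8   9   4   2   4   8
   8  10   6   0  32 122 193 204 199 202 202 204]
s0 [198 200 196 194 191 173 113  58  17  11  15  10   9   8   5   7   8   6
   1   2   6   0  30 121 193 200 196 201 202 202]
```

```bash
python3 - <<'E'
from h import *
import cv2
out=np.zeros((600,800,3),np.uint8); x0=0
fing=[fx(x,y,12.5) for x in(-41,-57) for y in(-43,-30.5,30.5,43)]
body=[fx(-49+a,b,109) for a in(-37,37) for b in(-88,88)]
lamp=[fx(-32+a,y,22) for a in(-22,22) for y in(-50,50)]
for n,(r,c,h,w),k in(("scene",(185,250,70,80),5),("top",(140,330,150,100),4)):
    im=manip.camera(n)[:,:,::-1].copy(); cv2.imwrite(f"pics/{n}_full.png",im)
    a=cv2.resize(im[r:r+h,c:c+w],None,fx=k,fy=k,interpolation=2)
    a=np.uint8(255*(a/255.)**.55)
    for L,col in((fing,(0,0,255)),(body,(0,255,0)),(lamp,(255,0,255))):
        for q in (proj(n,np.array(L))-[c,r]+.5)*k: cv2.circle(a,tuple(int(t) for t in q.round()),2,col,-1)
    out[:a.shape[0],x0:x0+a.shape[1]]=a[:600]; x0+=400
cv2.imwrite("pics/comp.png",out)
E
```

```text
(no output)
```

View pics/comp.png

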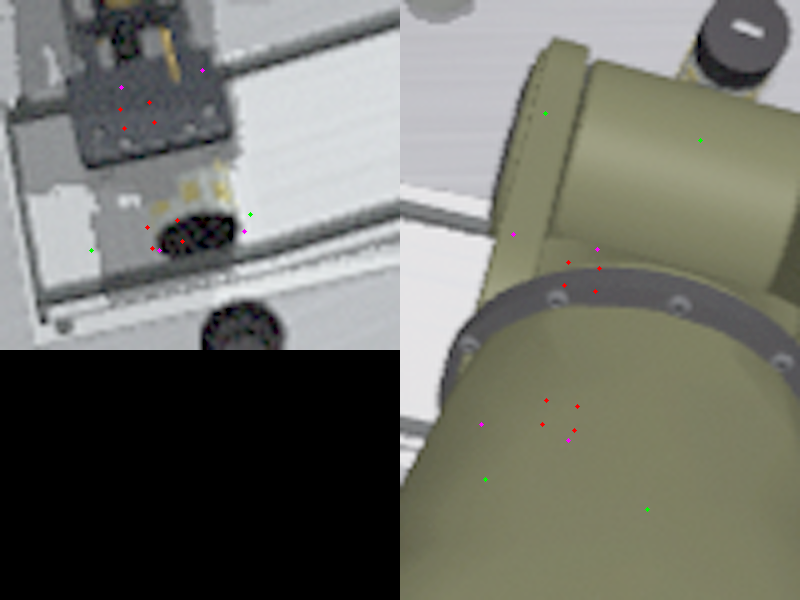

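```bash
python3 - <<'E'
from h import *
np.set_printoptions(precision=0,suppress=True)
p=np.array([187.4,-516.8,186.]);y=.3478
tx=np.array([np.cos(y),np.sin(y),0]);ty=np.array([np.sin(y),-np.cos(y),0])
for nm,P in {"tips":[p+s*53*ty-[0,0,14] for s in(-1,1)],"tips_x":[p+s*53*tx-[0,0,14] for s in(-1,1)],"finger root":[p+s*53*ty+[0,0,83] for s in(-1,1)],"body":[p+a*37*tx+b*88*ty+[0,0,83] for a in(-1,1) for b in(-1,1)]}.items(): print(nm,proj("scene",np.array(P)))
E
python3 - <<'E'
import cv2
a=cv2.cvtColor(cv2.imread("pics/scene0.png"),6)[50:160:5,0:110:5]
for i,r in enumerate(a): print(50+5*i,r)
E
```

```text
tips [[ 95. 128.]
 [ 55. 151.]]
tips_x [[ 65. 128.]
 [ 86. 150.]]
finger root [[ 75.  99.]
 [ 29. 123.]]
body [[ 81.  84.]
 [  7. 122.]
 [ 97.  99.]
 [ 21. 140.]]
50 [13 24 15  8 27 23 78 49 44 48 49 50 45 49 48 41 46 40 45 48 43 51]
55 [ 9 17  9 26 18 12 29 60 45 42 51 49 47 47 49 45 37 50 46 49 46 47]
60 [25 33 28 13 15 52 17  2 86 48 47 50 35 15 49 50 39 43 41 40 44 47]
65 [  8  22  20  59  59  10  14  22 101  58  42  31  33  16  19  50  43  45
  44  51  47  50]
70 [25 56 48  8  0 12 13 62 67 69 27 34 34 28 19 14 52 47 40 42 45 45]
75 [14  9  3  2  0 63 72 74 67 70 72 27 36 23 21 18 19 45 38 41 47 53]
80 [ 41  36  37  41  72  72  69  67  66  81  70  35   7  18  18  72  66  50
  49  42  43 146]
85 [ 37  35  39  19  13  67  68  68  68  52   6  32  48  12  11   3  70  57
 143 147 149 148]
90 [ 35  35  19  17  33  19  70  49  13  27  47  47  40  36  11  11 138 148
 145 151 148 152]
95 [ 29   2  33  38  39  14   7  35  50  42  45  31 131 143  93  65 148 146
 147 143 145 146]
100 [ 27  23  38  29  11  34  33 134 109  34  90 144 143 146 149  74  97 145
 145 145 144 144]
105 [ 34  28   5 
[... 327 characters left out ...]
0 150 151 152 152
 129 149 145 147]
125 [144 148 151  94 148 151  66  55 146 148 148 148 147 151 144 148 151 149
 147 151 148 142]
130 [143 144 151 150 145 148 152  67  64 149 145 147 151 148 146 147 149 149
 146 148 150 147]
135 [148 145 145 149 149 148 148 149  69  93 145 148 148 146 153 110 146 150
 149 146 146 146]
140 [145 146 148 144 148 147 148 143 146  66 116 144 104 106  57  60 128 147
 150 149 149 147]
145 [145 144 148 146 143 144 145 147 121  99 103 106 105  77  64  65  38 159
 149 146 144 149]
150 [143 147 143 146 145 123 105 103 100 105 100  64  60 105 105  61  34  36
 149 152  87  95]
155 [146 143 112 105 105 102 104 102 105  98  64  63  65  59  65  50  39  31
  35  89  89  90]
```

At TCP -48.8 the lamp hasn't moved and no force shows, although the fingers should have met it at -62. So the tips may sit higher than I assumed. I'll back off to -80 and feel for the infeed surface slowly, reading the force.

```bash
python3 -m creep '[[0.3,[-0.5,0,0],0],[0.3,[-1,0,0],0],[0.3,[-1.5,0,0],0],[0.3,[-2,0,0],0],[0.3,[-2.5,0,0],0],[0.3,[-3,0,0],0],[0.3,[-3.1,0,0.2],0],[0.3,[-3.1,0,0.4],0],[0.3,[-3.1,0,0.6],0],[0.3,[-3.1,0,0.8],0],[0.3,[-3.1,0,0.9],0],[0.3,[-3.1,0,0.9],0]]' >/dev/null; python3 st.py
python3 -m creep '[[0.3,[0,0,0.05],0],[0.3,[0,0,0.1],0],[0.3,[0,0,0.1],0]]'>/dev/null; python3 st.py s4; python3 lm.py s4
```

```text
t 9.1 along -79.8 lat 1.0 z 17.3 F_u 0.22 F_v -0.29 F_z -0.94 M [-0.03 -0.06  0.02]
t 9.3 along -79.9 lat 1.0 z 16.4 F_u 0.13 F_v -0.54 F_z 0.49 M [-0.01 -0.03 -0.02]
s4 0.9965959191322327 0 0
```

```bash
python3 -m creep '[[0.3,[0,0,0.05],0],[0.3,[0,0,0.1],0],[0.3,[0,0,0.15],0],[0.3,[0,0,0.15],0]]'>/dev/null; python3 st.py
python3 -m creep '[[0.3,[0,0,0.05],0],[0.3,[0,0,0.1],0],[0.3,[0,0,0.1],0]]'>/dev/null; python3 st.py
python3 -m creep '[[0.3,[0,0,0.05],0],[0.3,[0,0,0.1],0],[0.3,[0,0,0.1],0]]'>/dev/null; python3 st.py
```

```text
t 9.8 along -79.9 lat 1.0 z 14.9 F_u -0.37 F_v -0.17 F_z -0.62 M [-0.02 -0.04  0.01]
t 10.1 along -79.9 lat 1.0 z 13.9 F_u 0.36 F_v -1.05 F_z -0.09 M [-0.06 -0.07 -0.03]
t 10.4 along -79.9 lat 1.0 z 12.9 F_u 0.21 F_v -0.63 F_z -0.50 M [ 0.01 -0.06  0.01]
```

```bash
python3 - <<'E'
from h import *
u=fx(1,0,0)-foot; v=fx(0,1,0)-foot
for n,p,z in(("spareA top",(414,146),100),("spareA base",(409,166),0),("spareB top",(250,103),100),("sockC",(369,175),32),("sockA",(320,283),32)):
    d=atz("top",*p,z)-foot; print(n,d@u,d@v)
E
python3 -m creep '[[0.3,[0,0,0.1],0],[0.3,[0,0,0.2],0],[0.3,[0,0,0.2],0]]'>/dev/null; python3 st.py
```

```text
spareA top -99.41281736171645 -156.68455041805504
spareA base -109.81956723409047 -150.25024664920173
spareB top 237.50697962445022 -188.7645566460605
sockC -25.430795145664277 -104.03414908554821
sockA 35.70845795316268 133.58357453466783
t 10.7 along -79.9 lat 1.0 z 10.8 F_u -0.43 F_v 0.06 F_z 0.63 M [-0.04 -0.04  0.02]
```

```bash
python3 -m creep '[[0.3,[0,0,0.1],0],[0.3,[0,0,0.2],0]]' >/dev/null; python3 st.py
python3 -m creep '[[0.3,[0,0,0.1],0],[0.3,[0,0,0.2],0]]' >/dev/null; python3 st.py
python3 -m creep '[[0.3,[0,0,0.1],0],[0.3,[0,0,0.2],0]]' >/dev/null; python3 st.py s5; python3 lm.py s5
python3 - <<'E'
import cv2,numpy as np
a=cv2.imread("pics/s4.png").astype(int);b=cv2.imread("pics/s5.png").astype(int)
d=np.abs(a-b).max(2)>40
ys,xs=np.nonzero(d); print(d.sum(),np.percentile(xs,[1,50,99]),np.percentile(ys,[1,50,99]))
E
```

```text
t 10.9 along -79.9 lat 0.9 z 8.9 F_u -0.02 F_v 0.17 F_z -0.50 M [-0.04 -0.06 -0.02]
t 11.1 along -79.9 lat 1.0 z 6.8 F_u -0.66 F_v 0.01 F_z -0.05 M [ 0.03 -0.06  0.  ]
t 11.3 along -79.9 lat 0.9 z 4.9 F_u -0.13 F_v 0.00 F_z 0.20 M [-0.09 -0.06 -0.02]
s5 0.9951697587966919 0 0
5858 [  2. 129. 220.] [ 76. 183. 430.]
```

Already 9 mm past the nominal tip contact with nothing felt, so the real fingertips are shorter than tip_reach says. The start picture also hinted at about 27 mm. I'll keep probing gently.

```bash
python3 -m creep '[[0.3,[0,0,0.2],0],[0.3,[0,0,0.4],0]]' >/dev/null; python3 st.py
python3 -m creep '[[0.3,[0,0,0.1],0],[0.3,[0,0,0.2],0]]' >/dev/null; python3 st.py
python3 -m creep '[[0.3,[0,0,0.1],0],[0.3,[0,0,0.2],0]]' >/dev/null; python3 st.py
```

```text
t 11.6 along -79.9 lat 0.9 z 0.8 F_u -0.20 F_v -0.42 F_z 0.59 M [-0.06 -0.07  0.  ]
t 11.8 along -79.9 lat 1.0 z -1.2 F_u 0.52 F_v 1.21 F_z -0.46 M [-0.03 -0.05  0.02]
t 11.9 along -79.9 lat 0.9 z -3.1 F_u -0.18 F_v -1.16 F_z 0.21 M [-0.05 -0.05 -0.  ]
```

```bash
python3 -m creep '[[0.3,[0,0,0.1],0],[0.3,[0,0,0.2],0]]' >/dev/null; python3 st.py
```

```text
t 12.2 along -79.9 lat 0.9 z -5.1 F_u 0.46 F_v -0.72 F_z -0.35 M [-0.02 -0.03  0.01]
```

```bash
python3 -m creep '[[0.3,[0,0,0.1],0],[0.3,[0,0,0.2],0]]' >/dev/null; python3 st.py s6; python3 - <<'E'
from h import *
import cv2
# far-finger column scan: brightness below predicted finger (along -80, lat -37) vs height
np.set_printoptions(suppress=True,precision=0,linewidth=200)
im=cv2.cvtColor(cv2.imread("pics/s6.png"),6); z0=manip.read_state()["eef_pos"][2]-12
for lat in(-37,):
  for al in(-86,-80,-74):
    q=(proj("scene",np.array([fx(al,lat,z0+h) for h in range(-4,70,4)]))-[230,140]+.5)*4
    print(al,[int(im[int(y),int(x)]) for x,y in q])
E
```

```text
t 12.3 along -79.9 lat 0.9 z -7.1 F_u -0.09 F_v 1.20 F_z -0.33 M [-0.06 -0.01 -0.01]
-86 [95, 93, 91, 91, 93, 93, 89, 80, 72, 76, 75, 72, 73, 75, 74, 68, 45, 20, 18]
-80 [90, 96, 94, 94, 94, 93, 88, 79, 72, 72, 75, 73, 74, 75, 77, 75, 51, 20, 27]
-74 [98, 88, 90, 92, 92, 92, 89, 78, 74, 76, 76, 74, 74, 75, 76, 72, 52, 19, 18]
```

The finger (grey level about 74) ends about 26–36 mm above the reported TCP, so the tips are about 40–50 mm higher than documented. I'll go on down on that basis.

```bash
python3 -m creep '[[0.3,[0,0,0.3],0],[0.3,[0,0,0.6],0],[0.3,[0,0,0.8],0]]' >/dev/null; python3 st.py
python3 -m creep '[[0.3,[0,0,0.1],0],[0.3,[0,0,0.2],0]]' >/dev/null; python3 st.py s7;  python3 - <<'E'
from h import *
import cv2
im=cv2.cvtColor(cv2.imread("pics/s7.png"),6); z0=manip.read_state()["eef_pos"][2]-12
for lat in(-37,-43):
    q=(proj("scene",np.array([fx(-80,lat,z0+h) for h in range(8,70,3)]))-[230,140]+.5)*4
    print(lat,[(h,int(im[int(y),int(x)])) for h,(x,y) in zip(range(8,70,3),q)])
E
```

```text
t 12.7 along -79.8 lat 1.1 z -15.4 F_u -0.63 F_v -0.53 F_z 0.48 M [-0.03 -0.05 -0.01]
t 12.9 along -79.9 lat 1.0 z -17.2 F_u 0.26 F_v -0.29 F_z 0.15 M [-0.06 -0.07  0.03]
-37 [(8, 96), (11, 96), (14, 93), (17, 92), (20, 87), (23, 79), (26, 73), (29, 76), (32, 77), (35, 77), (38, 77), (41, 74), (44, 77), (47, 78), (50, 78), (53, 77), (56, 76), (59, 50), (62, 20), (65, 13), (68, 36)]
-43 [(8, 41), (11, 59), (14, 78), (17, 89), (20, 96), (23, 96), (26, 93), (29, 92), (32, 83), (35, 76), (38, 73), (41, 75), (44, 77), (47, 78), (50, 75), (53, 74), (56, 77), (59, 75), (62, 78), (65, 79), (68, 76)]
```

```bash
python3 -m creep '[[0.3,[0,0,0.1],0],[0.3,[0,0,0.2],0]]' >/dev/null; python3 st.py
python3 -m creep '[[0.3,[0,0,0.1],0],[0.3,[0,0,0.2],0]]' >/dev/null; python3 st.py
```

```text
t 13.2 along -79.9 lat 0.8 z -18.8 F_u 0.09 F_v 5.41 F_z 17.40 M [0.34 1.25 0.02]
t 13.3 along -79.9 lat 0.7 z -19.0 F_u 1.75 F_v 17.62 F_z 38.94 M [ 1.01  3.24 -0.01]
```

```bash
python3 -m creep '[[0.3,[0,0,0.1],0],[0.3,[0,0,0.2],0]]' >/dev/null; python3 st.py
```

```text
t 13.6 along -79.9 lat 0.6 z -19.2 F_u 4.05 F_v 29.26 F_z 64.42 M [1.77 5.45 0.03]
```

```bash
python3 -m creep '[[0.3,[0,0,0.1],0],[0.3,[0,0,0.2],0]]' >/dev/null; python3 st.py
```

```text
t 13.8 along -79.9 lat 0.5 z -19.3 F_u 3.69 F_v 40.28 F_z 89.72 M [ 2.49  7.82 -0.02]
```

Contact at TCP z ≈ -18.7 above the foot, from the robot-side finger only. I typed one step too many, so relieve it at once. At TCP z ≈ -13 the tips sit 6 to 16 mm above the infeed, below the lamp's axis either way. Then advance.

```bash
python3 -m creep '[[0.3,[0,0,-0.4],0],[0.3,[0,0,-0.8],0],[0.3,[0,0,-1.2],0],[0.3,[0,0,-1.2],0],[0.3,[0.2,0,-1.2],0],[0.3,[0.4,0,-1.2],0],[0.3,[0.6,0,-1.2],0],[0.3,[0.8,0,-1.2],0],[0.3,[0.9,0,-1.2],0],[0.3,[1.0,0,-1.2],0]]' >/dev/null; python3 st.py s8; python3 lm.py s8
```

```text
t 14.8 along -69.7 lat 1.0 z -13.1 F_u -0.32 F_v -1.18 F_z -0.70 M [-0.05 -0.08  0.02]
s8 0.8739988803863525 -1 0
```

```bash
python3 -m creep '[[0.3,[0.06,0,0],0],[0.3,[0.12,0,0],0],[0.3,[0.18,0,0],0],[0.3,[0.24,0,0],0],[0.3,[0.3,0,0],0],[0.3,[0.36,0,0],0],[0.3,[0.42,0,0],0],[0.3,[0.48,0,0],0],[0.3,[0.54,0,0],0],[0.3,[0.6,0,0],0],[0.3,[0.66,0,0],0],[0.3,[0.72,0,0],0]]' >/dev/null; python3 st.py
python3 -m creep '[[0.3,[0.06,0,0],0],[0.3,[0.12,0,0],0],[0.3,[0.18,0,0],0],[0.3,[0.24,0,0],0],[0.3,[0.3,0,0],0],[0.3,[0.36,0,0],0],[0.3,[0.42,0,0],0],[0.3,[0.48,0,0],0],[0.3,[0.54,0,0],0],[0.3,[0.6,0,0],0],[0.3,[0.66,0,0],0],[0.3,[0.72,0,0],0]]' >/dev/null; python3 st.py s9; python3 lm.py s9
```

```text
t 16.0 along -62.6 lat 1.0 z -13.1 F_u -0.18 F_v 1.34 F_z -0.08 M [-0.07 -0.08  0.  ]
t 17.2 along -55.4 lat 1.0 z -13.1 F_u -0.30 F_v -0.24 F_z -0.58 M [-0.05 -0.05  0.02]
s9 0.8597604632377625 13 -3
```

Contact: the lamp moved (13,-3) px, about 9 mm, with the fingers, so lamp middle ≈ TCP + 31. I accelerate gently, then climb 0.176 mm per mm.

```bash
python3 -m creep '[[0.3,[0.08,0,0],0],[0.3,[0.17,0,0],0],[0.3,[0.27,0,0],0],[0.3,[0.38,0,0],0],[0.3,[0.5,0,0],0],[0.3,[0.62,0,0],0],[0.3,[0.74,0,0],0],[0.3,[0.86,0,0],0],[0.3,[0.98,0,0],0],[0.3,[1.1,0,0],0],[0.3,[1.22,0,0],0],[0.3,[1.34,0,0],0]]' >/dev/null; python3 st.py
python3 -m creep '[[0.3,[0.13,0,0],0],[0.3,[0.26,0,0],0],[0.3,[0.39,0,0],0],[0.3,[0.52,0,0],0],[0.3,[0.65,0,0],0],[0.3,[0.78,0,0],0],[0.3,[0.92,0,0],0],[0.3,[1.06,0,-0.02],0],[0.3,[1.2,0,-0.05],0],[0.3,[1.34,0,-0.08],0],[0.3,[1.48,0,-0.1],0],[0.3,[1.62,0,-0.13],0]]' >/dev/null; python3 st.py
python3 -m creep '[[0.3,[0.15,0,-0.03],0],[0.3,[0.3,0,-0.05],0],[0.3,[0.45,0,-0.08],0],[0.3,[0.6,0,-0.1],0],[0.3,[0.75,0,-0.13],0],[0.3,[0.9,0,-0.16],0],[0.3,[1.05,0,-0.18],0],[0.3,[1.2,0,-0.21],0],[0.3,[1.35,0,-0.24],0],[0.3,[1.5,0,-0.26],0],[0.3,[1.65,0,-0.29],0],[0.3,[1.8,0,-0.32],0]]' >/dev/null; python3 st.py s10
python3 - <<'E'
from h import *
import cv2
# lamp far end expected if touching fingers
s=manip.read_state(); a=(np.array(s["eef_pos"])-foot)@(fx(1,0,0)-foot)+31
c=lambda P:(proj("scene",np.array(P))-[230,140]+.5)*4
T=cv2.imread("pics/s1.png")[345:390,200:276]
_,m,_,l=cv2.minMaxLoc(cv2.matchTemplate(cv2.imread("pics/s10.png"),T,cv2.TM_CCOEFF_NORMED))
print("lamp seen shift",l[0]-200,l[1]-345,m,"expected",c(fx(a,-49,22+max(0,a+1.9)*.1763))-c(fx(-33,-49,22)))
E
```

```text
t 18.4 along -42.0 lat 1.0 z -13.0 F_u -0.97 F_v 0.75 F_z -0.03 M [-0.06 -0.06 -0.06]
t 19.6 along -25.8 lat 1.1 z -11.7 F_u -1.49 F_v 0.17 F_z 1.40 M [-0.27  0.   -0.04]
t 20.9 along -7.8 lat 1.1 z -8.5 F_u -1.78 F_v -0.69 F_z 1.31 M [-0.27 -0.09 -0.07]
lamp seen shift 86 -23 0.8549557328224182 expected [ 86.57540452 -22.96086871]
```

The lamp sits exactly where predicted against the fingers, (86,-23) seen and expected. On up the slope at 18 mm/s.

```bash
python3 -m creep '[[0.3,[0.17,0,-0.03],0],[0.3,[0.34,0,-0.06],0],[0.3,[0.52,0,-0.09],0],[0.3,[0.7,0,-0.12],0],[0.3,[0.88,0,-0.15],0],[0.3,[1.06,0,-0.19],0],[0.3,[1.24,0,-0.22],0],[0.3,[1.42,0,-0.25],0],[0.3,[1.6,0,-0.28],0],[0.3,[1.78,0,-0.31],0],[0.3,[1.96,0,-0.35],0],[0.3,[2.14,0,-0.38],0]]' >/dev/null; python3 st.py
python3 -m creep '[[0.3,[0.18,0,-0.03],0],[0.3,[0.36,0,-0.06],0],[0.3,[0.54,0,-0.1],0],[0.3,[0.72,0,-0.13],0],[0.3,[0.9,0,-0.16],0],[0.3,[1.08,0,-0.19],0],[0.3,[1.26,0,-0.22],0],[0.3,[1.44,0,-0.25],0],[0.3,[1.62,0,-0.29],0],[0.3,[1.8,0,-0.32],0],[0.3,[1.98,0,-0.35],0],[0.3,[2.16,0,-0.38],0]]' >/dev/null; python3 st.py
python3 -m creep '[[0.3,[0.18,0,-0.03],0],[0.3,[0.36,0,-0.06],0],[0.3,[0.54,0,-0.1],0],[0.3,[0.72,0,-0.13],0],[0.3,[0.9,0,-0.16],0],[0.3,[1.08,0,-0.19],0],[0.3,[1.26,0,-0.22],0],[0.3,[1.44,0,-0.25],0],[0.3,[1.62,0,-0.29],0],[0.3,[1.8,0,-0.32],0],[0.3,[1.98,0,-0.35],0],[0.3,[2.16,0,-0.38],0]]' >/dev/null; python3 st.py s11
cat > ck.py <<'E'
from h import *
import cv2,sys
n=sys.argv[1]; s=manip.read_state(); a=(np.array(s["eef_pos"])-foot)@(fx(1,0,0)-foot)+31
c=lambda P:(proj("scene",np.array(P))-[230,140]+.5)*4
T=cv2.imread("pics/s1.png")[345:390,200:276]
_,m,_,l=cv2.minMaxLoc(cv2.matchTemplate(cv2.imread(f"pics/{n}.png"),T,cv2.TM_CCOEFF_NORMED))
print("lamp shift",l[0]-200,l[1]-345,m,"expected",c(fx(a,-49,22+max(0,a+1.9)*.1763))-c(fx(-33,-49,22)))
E
python3 ck.py s11
```

```text
t 22.1 along 13.7 lat 1.1 z -4.7 F_u -1.84 F_v 0.26 F_z 1.10 M [-0.27  0.01  0.04]
t 23.3 along 35.3 lat 1.2 z -0.9 F_u -1.55 F_v -0.07 F_z 0.51 M [-0.31  0.01 -0.02]
t 24.5 along 56.9 lat 1.2 z 2.9 F_u -1.57 F_v 0.73 F_z 0.29 M [-0.29 -0.04 -0.04]
lamp shift 184 -54 0.8330065011978149 expected [185.16382355 -53.84809696]
```

```bash
python3 -m creep '[[0.3,[0.18,0,-0.03],0],[0.3,[0.36,0,-0.06],0],[0.3,[0.54,0,-0.1],0],[0.3,[0.72,0,-0.13],0],[0.3,[0.9,0,-0.16],0],[0.3,[1.08,0,-0.19],0],[0.3,[1.26,0,-0.22],0],[0.3,[1.44,0,-0.25],0],[0.3,[1.62,0,-0.29],0],[0.3,[1.8,0,-0.32],0],[0.3,[1.98,0,-0.35],0],[0.3,[2.16,0,-0.38],0]]' >/dev/null; python3 st.py
python3 -m creep '[[0.3,[0.18,0,-0.03],0],[0.3,[0.36,0,-0.06],0],[0.3,[0.54,0,-0.1],0],[0.3,[0.72,0,-0.13],0],[0.3,[0.9,0,-0.16],0],[0.3,[1.08,0,-0.19],0],[0.3,[1.26,0,-0.22],0],[0.3,[1.44,0,-0.25],0],[0.3,[1.62,0,-0.29],0],[0.3,[1.8,0,-0.32],0],[0.3,[1.98,0,-0.35],0],[0.3,[2.16,0,-0.38],0]]' >/dev/null; python3 st.py
python3 -m creep '[[0.3,[0.18,0,-0.03],0],[0.3,[0.36,0,-0.06],0],[0.3,[0.53,0,-0.09],0],[0.3,[0.7,0,-0.12],0],[0.3,[0.86,0,-0.15],0],[0.3,[1.02,0,-0.18],0],[0.3,[1.18,0,-0.21],0],[0.3,[1.33,0,-0.23],0],[0.3,[1.48,0,-0.26],0],[0.3,[1.62,0,-0.29],0],[0.3,[1.75,0,-0.31],0],[0.3,[1.88,0,-0.33],0]]' >/dev/null; python3 st.py s12; python3 ck.py s12
```

```text
t 25.8 along 78.5 lat 1.3 z 6.7 F_u -0.78 F_v 0.30 F_z 1.22 M [-0.24  0.02 -0.01]
t 26.9 along 100.1 lat 1.3 z 10.5 F_u -2.05 F_v 0.10 F_z 0.88 M [-0.26 -0.01 -0.02]
t 28.1 along 118.8 lat 1.4 z 13.8 F_u -0.65 F_v 0.22 F_z 0.60 M [-0.34  0.02 -0.04]
lamp shift 34 69 0.8205429911613464 expected [279.61870938 -83.44031121]
```

The template jumped to a socket there. The push moment (Mx ≈ -0.3) shows contact persists. Now slowly into the plate.

```bash
python3 -m creep '[[0.3,[0.11,0,-0.02],0],[0.3,[0.22,0,-0.04],0],[0.3,[0.32,0,-0.06],0],[0.3,[0.42,0,-0.07],0],[0.3,[0.52,0,-0.09],0],[0.3,[0.61,0,-0.11],0],[0.3,[0.7,0,-0.12],0],[0.3,[0.79,0,-0.14],0],[0.3,[0.88,0,-0.16],0],[0.3,[0.96,0,-0.17],0]]' >/dev/null; python3 st.py
python3 -m creep '[[0.3,[0.08,0,-0.01],0],[0.3,[0.16,0,-0.03],0],[0.3,[0.24,0,-0.04],0],[0.3,[0.32,0,-0.06],0]]' >/dev/null; python3 st.py
```

```text
t 29.2 along 128.1 lat 1.5 z 15.4 F_u -4.40 F_v 0.15 F_z 1.43 M [-0.94  0.18 -0.11]
t 29.6 along 131.2 lat 1.5 z 16.0 F_u -5.06 F_v 0.86 F_z 0.57 M [-1.04  0.19 -0.13]
```

```bash
python3 -m creep '[[0.3,[0.07,0,-0.01],0],[0.3,[0.14,0,-0.02],0],[0.3,[0.2,0,-0.04],0]]' >/dev/null; python3 st.py
python3 -m creep '[[0.3,[0.06,0,-0.01],0],[0.3,[0.12,0,-0.02],0]]' >/dev/null; python3 st.py
```

```text
t 29.9 along 133.1 lat 1.5 z 16.3 F_u -5.79 F_v 0.59 F_z 0.75 M [-1.14  0.14 -0.17]
t 30.1 along 134.3 lat 1.5 z 16.5 F_u -7.19 F_v 0.20 F_z 1.31 M [-1.27  0.2  -0.22]
```

```bash
python3 -m creep '[[0.3,[0.05,0,-0.01],0],[0.3,[0.1,0,-0.02],0]]' >/dev/null; python3 st.py
python3 -m creep '[[0.3,[0.05,0,-0.01],0],[0.3,[0.1,0,-0.02],0]]' >/dev/null; python3 st.py
```

```text
t 30.3 along 135.1 lat 1.5 z 16.7 F_u -9.31 F_v 0.56 F_z 0.46 M [-1.78  0.36 -0.35]
t 30.5 along 135.3 lat 1.6 z 16.7 F_u -16.16 F_v -0.33 F_z 0.29 M [-2.87  0.44 -0.43]
```

The hard stop is reached: force rises sharply from 7 to 16 N with the TCP stalled at 135.3, against 133.6 expected. I hold still, check it is steady, and hand in.

```bash
python3 -m creep '[[0.3,[0,0,0],0],[0.3,[0,0,0],0],[0.3,[0,0,0],0],[0.3,[0,0,0],0],[0.3,[0,0,0],0]]' >/dev/null; python3 st.py s13; python3 - <<'E'
from h import *
import cv2
c=lambda P:(proj("scene",np.array(P))-[230,140]+.5)*4
T=cv2.imread("pics/s1.png")[345:390,200:276]
m=cv2.matchTemplate(cv2.imread("pics/s13.png"),T,cv2.TM_CCOEFF_NORMED); m[:, :400]=-1; m[300:]=-1
_,v,_,l=cv2.minMaxLoc(m); print("seen",l[0]-200,l[1]-345,v,"expected",c(fx(164.6,-49,51.4))-c(fx(-33,-49,22)))
# unchanged neighbours: difference to the first picture at their places
a=cv2.imread("pics/scene0.png").astype(int); b=manip.camera("scene")[:,:,::-1].astype(int)
for n,(x,y) in {"spareA":(269,275),"spareB":(413,252),"sockB":(362,242),"sockC":(298,254),"sockA":(300,173),"driver":(337,175),"jar":(340,278)}.items(): print(n,np.abs(a-b)[y-6:y+7,x-6:x+7].mean().round(1))
E
```

```text
t 31.0 along 135.2 lat 1.6 z 16.7 F_u -13.79 F_v -0.70 F_z -0.68 M [-2.47  0.36 -0.35]
seen 306 -92 0.8491834402084351 expected [301.8888815  -90.45228371]
spareA 4.5
spareB 5.0
sockB 5.5
sockC 5.3
sockA 6.2
driver 24.8
jar 9.6
```

```bash
python3 -c "
from cell import manip; print(manip.sign_off())"
```

```text
the job is handed in; nothing more can be done
None
```

I rolled the lamp up the ramp and handed the job in at about 31 s, with the fingers still pressing the contact plate onto its stop at about 14 N; my one slip was pressing one finger onto the fixture with about 90 N while feeling for the true fingertip height. The fingertips turned out to sit well above where `manip.tip_reach` puts them. The spare lamps and sockets look unmoved; the screwdriver and jar patches changed more between pictures, probably from the arm and its shadow, and I did not look at them again.

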